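# Open the specimen viewer's screen and load a seed cassette

### The arm

A 6-joint arm with a two-finger parallel gripper is mounted at the origin on the work surface. World frame = base frame: x ahead of the robot, y to its left, z up, the work surface at z = 0. Lengths are in mm, angles in rad, forces in N, time in s.
With the tool pointing down it reaches from about 350 to 1000 mm from the base axis. Payload 7.1 kg.
Tool frame: the origin (TCP) lies between the finger pads; the fingertips stand 22 mm ahead of it and the grasp point (between the pads) lies 3 mm ahead of it; z points along the fingers, y is the line along which they close (so a half turn about z gives the same grasp; the last joint's range is limited). The gripper opens to 85 mm and grips with 20 to 120 N. Pads are 22 mm wide; open, the fingers measure 114 mm over their backs; the gripper's body (76 mm by 85 mm) begins 54 mm behind the grasp point. The pads swing forward as they close: fully open they stand 13 mm farther back than shut.
Start: joints at [1.219, 0.423, 1.63, -0, 1.089, -0.019], TCP at [204.15, 590.701, 253.319] pointing down, gripper open.
Joint ranges: [-3, 3], [-0.9, 2.11], [0.09, 2.58], [-1.31, 4.45], [0.11, 2.69], [-2.54, 2.54]. Speed limits (rad/s): [2.39, 2.39, 3.01, 3.14, 3.14, 3.14].

### API

Orientations are given as a unit quaternion [x, y, z, w].
In Python, from cell import * gives the robot as it stands.
- The arm moves only by the shell command python3 -m inch 'ROWS' [FORCE]. ROWS is JSON, a list of rows, each a list of 3 entries, a list of its own where there are three numbers: the finger opening in mm, from 0 to 85.4, then the shift along the tool's x, y, z in units of 40 mm (1.0 is 40 mm), then the turn, a rotation vector about the tool's x, y, z in units of 5 degrees (1.0 is 5 degrees). A call has 1 to 5 rows; each row shifts and turns the commanded pose from where the row before left it, along the tool's axes as they then stand; what a row does not reach is not made up. A row lasts 1/10 s, in which the tool goes at most 50 mm and 8.59 degrees, less where a joint would pass 70% of its speed; a pose out of reach is approached as far as the arm can. A call is refused whole if a number of a shift passes 1 or a number of a turn 1, either way. A call with a gripper value outside its range is refused whole. The fingers move at their own pace and stop on an object; FORCE is the grip in N (left out, the last holds). Time passes only in rows, so rows that do not move let the fingers close. It gives the time, the measured TCP pose, the force, the opening and the grip force at its end, in the units of the state.
- sense(): the state, without advancing time (a new reading comes with each control period).
- get_image(name): name is "scene" or "top" or "wrist"; returns the picture (420x560x3 uint8, red, green, blue); there is no depth.
- camera_params(name): a dict with "fx", "fy", "cx", "cy" (pixels), "view" (4x4, takes a point from world to camera coordinates). Camera axes: x right, y up, looking along -z (the intrinsics and any distortion apply to the point x, -y, -z); pixel columns grow to the right and rows downward; lengths in mm; the calibration is good to about 2 mm. A picture is of the moment at which its call begins: read the wrist's pose just before it. camera_params takes no time and is no camera call; for the wrist camera it gives the pose at the moment of the call.
- sign_off(): hands the job in; it is judged then, once.
The state is a dict: "clock": time; "joints": joint angles; "dq": joint speeds; "joint_torque": joint torques, N m; "eef_pos": TCP position; "ee_rot": TCP orientation; "wrist_force": force on the tool from outside, world axes, zero at the start; "moment": the same for the moment, N m; "grip_width": finger opening in mm; "gripper_force": force on a finger pad.
Only numpy, scipy, OpenCV 4.12 (cv2) and the standard library are available. Lean on these libraries where they do the work, as an engineer would, in place of code of your own. Each camera call takes 0.05 s, during which the arm holds its last target. There are 200 camera calls.

### The job

Raise the specimen viewer's screen until it stands at 55 degrees to the deck and leave it there. Then take the cassette with the orange handle from the grey tray, put it in the recess under the screen and press it down until it is fully home, flush with the deck; then press the green button on the viewer right down and let it go. Leave the screen at its angle, and the blue-handled cassette, glassware, bottle and forceps undisturbed.

Things in the scene. Friction and masses are not known exactly. Their poses are not given: they have to be found in the camera images.
- reader: Specimen viewer: a white box 265 (x) x 180 (y) x 50 high, fixed to the table; its flat top is the deck. Origin on the table under its middle (the box runs from x -130 to +135); x points from its front (button end) to its rear (hinge end), z up. It stands side-on to the robot, its rear to the robot's left.
- screen (a joint): Angle in rad between the screen and the deck: 0 = shut flat, 0.96 = 55 degrees, limit 1.4. A white panel with a dark display underneath, 165 from hinge to front edge, 200 wide, 10 thick, lying over the recess like a laptop lid. Its front edge swings up and to the rear. The hinge is stiff: it stays where left (5 N at the knobs moves it).
- hinge (a point): Middle of the screen's hinge axis (the axis runs along the viewer's y), at the rear of the deck: viewer x +120, z 52 (2 above the deck). Does not move with the screen. The panel's underside lies in a plane through this axis.
- knob_left (a point): Middle of the black round knob (diameter 14, 38 long, axis along the viewer's y) on the screen's side edge, near its front, that lies on the viewer's +y side (the side nearer the robot). Free space around it. 155 from the hinge along the panel, 5 above the panel's underside, at viewer y +121. Moves with the screen.
- knob_right (a point): The same knob on the other side edge of the screen (viewer y -121, the side farther from the robot).
- recess (a point): Centre of the mouth of the rectangular recess in the deck, level with the deck (z 50): 64 (x) x 48 (y), 100 in front of the hinge, edges bevelled 2. Its axes are the viewer's. Its floor is a metal plate that sinks (carrier). The raised screen overhangs the recess: the tool must lean back towards the viewer's front by 30 to 45 degrees to reach in.
- carrier (a joint): How far the metal floor plate of the recess has been pressed down, in m: 0 = up (10 mm below the deck), 0.006 = fully down (16 mm below the deck). Takes about 5 N to move, and stays where it is left.
- start (a joint): Travel of the green start button in m: 0 = up, 0.006 = fully pressed; it springs back; 5 N presses it down.
- start_top (a point): Centre of the top of the round green button (diameter 26, in a grey collar of diameter 42 and 12 high), on the front strip of the deck: viewer x -95, y -45; its top stands 22 above the deck (72 above the table). Points up.
- tray: Low grey tray 125 x 215, rim 12 high, floor 4 thick, fixed to the table. Origin under its middle. The two cassettes lie in it, side by side along its y (which points towards the robot).
- cassette_orange: The cassette to load: a flat black block 60 (x) x 44 (y) x 16 high with an orange grip rib standing on its middle, 40 long (x), 12 thick (y), 18 high; 34 high in all, about 80 g.  Origin at the centre of its underside. It may go in either way round; flush means its black block is level with the deck.
- cassette_blue: A like cassette with a blue rib, to be left in the tray. Origin at the centre of its underside.
- petri: Petri dish with seeds, diameter 80, 14 high; origin under its centre. Leave alone.
- jar: Jar with white cap, diameter 50, 60 high; origin under its centre. Leave alone.
- vial: Small glass vial, diameter 24, 48 high; origin under its centre. Leave alone.
- forceps: Steel forceps lying flat, 120 long, 6 high; origin under the middle. Leave alone.
- reagent: Amber bottle with blue cap, diameter 64, 130 high; origin under its centre. Leave alone.

How it is judged:
By the outcome, as a careful person would: the job done as asked, in the order asked, and still so for the second after the job is handed in, with the robot touching nothing.
It also fails if it takes over 64 s, if anything falls off the work surface, if the arm or the gripper's body presses on something with over 40 N, if the wrist force passes 120 N, or if a joint passes its speed limit or range.

## Working session

There is one attempt and no reset: what is moved stays moved. The work goes in short steps, Python scripts to look and compute and a shell command to move; the robot and the scene stay as the last step left them, time stands still between calls to the robot, and variables do not carry over. Pictures are saved under pics/ and viewed, at most 10 in all, crops included, and the job is handed in when it is done.

```bash
ls; mkdir -p pics; python3 - <<'E'
from cell import *
import cv2,json
s=sense();print({k:(v if not hasattr(v,'tolist') else v.tolist()) for k,v in s.items()})
for n in("scene","top"):
    p=camera_params(n);print(n,p)
    cv2.imwrite(f"pics/{n}0.png",cv2.resize(get_image(n)[:,:,::-1],(800,600),interpolation=cv2.INTER_CUBIC))
E
```

```text
pics
{'clock': 0.0, 'joints': [1.2189893106555612, 0.4238226243022192, 1.6307138647887582, 1.4754754255330541e-06, 1.0885809509742677, -0.018996620293229936], 'dq': [0.0006629236998598016, -0.0011896975312555604, 0.001516997953187518, -0.00016077577284644848, -0.001072025611595995, 0.0002831627976165339], 'joint_torque': [-0.0005254444840829819, -55.73777675628662, -28.174967765808105, -1.2611255613137473e-05, 0.00712893481249921, 4.102215825696476e-05], 'eef_pos': [203.98203026548913, 590.2261654917836, 252.54765578599353], 'ee_rot': [0.16563857114184719, 0.9861862311482168, -0.0007492070267634223, -0.00014118283972428994], 'wrist_force': [-0.32447695127326487, 0.11171246301527421, -0.5749541643412502], 'moment': [0.026119885993264123, 0.027766243806739487, -0.013234052153785947], 'gripper_force': 0.0, 'grip_width': 85.3455799215947}
scene {'fx': 512.2085986215925, 'fy': 512.2085986215925, 'cx': 284.51224685026557, 'cy': 217.8034071661144, 'view': array([[ 4.78463319e-01,  8.78034975e-01,  1.12887211e-02,
        -2.87696634e+02],
       [-6.66864370e-01,  3.54967345e-01,  6.55202332e-01,
         3.71436614e+02],
       [ 5.71283436e-01, -3.21018328e-01,  7.55369094e-01,
        -1.78949596e+03],
       [ 0.00000000e+00,  0.00000000e+00,  0.00000000e+00,
         1.00000000e+00]])}
top {'fx': 385.30644935885084, 'fy': 385.30644935885084, 'cx': 281.34733971929563, 'cy': 211.60232871477098, 'view': array([[-1.60271677e-02, -9.99825955e-01,  9.54927745e-03,
        -6.98363126e+00],
       [ 9.80615835e-01, -1.38524993e-02,  1.95449975e-01,
        -6.09998290e+02],
       [-1.95283677e-01,  1.24966822e-02,  9.80667180e-01,
        -1.11847782e+03],
       [ 0.00000000e+00,  0.00000000e+00,  0.00000000e+00,
         1.00000000e+00]])}
```

View pics/top0.png

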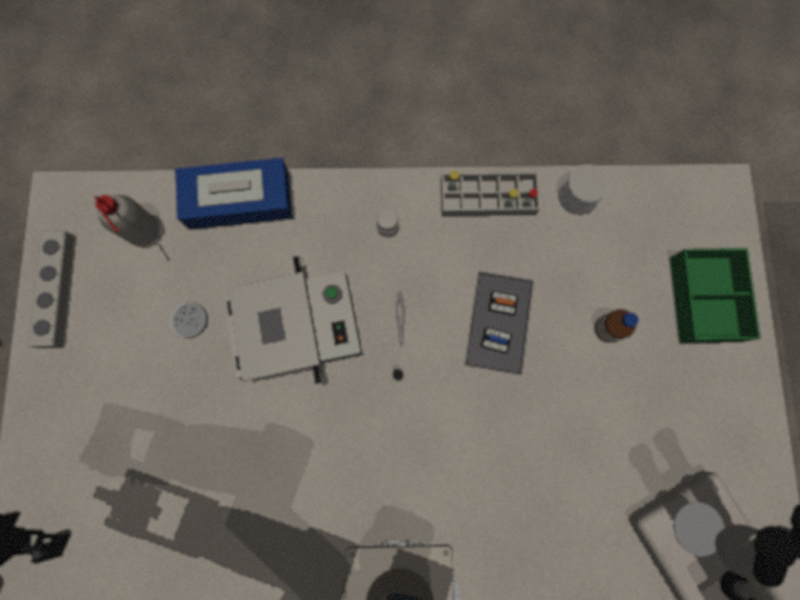

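View pics/scene0.png

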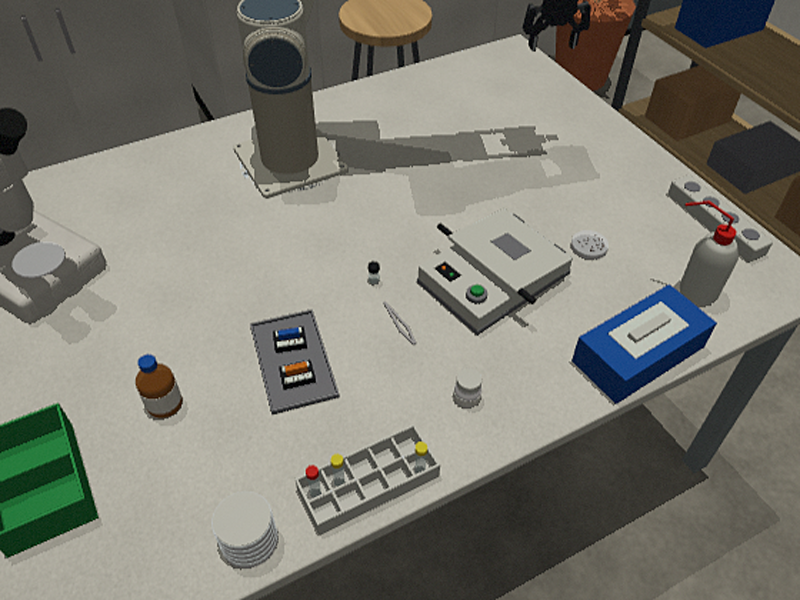

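```bash
python3 - <<'E'
from cell import *
import cv2,numpy as np
def m(n,boxes,f,out):
    im=np.mean([get_image(n).astype(float) for _ in range(3)],0)
    im=np.clip(im*1.5,0,255).astype(np.uint8)[:,:,::-1]
    can=np.zeros((600,800,3),np.uint8);X=0
    for c0,c1,r0,r1 in boxes:
        c=cv2.resize(im[r0:r1,c0:c1],None,fx=f,fy=f,interpolation=cv2.INTER_CUBIC)
        for k in range(c0,c1):
            if k%10==0: cv2.line(c,((k-c0)*f,0),((k-c0)*f,8 if k%50 else 20),(0,0,255),1)
        can[:c.shape[0],X:X+c.shape[1]]=c;X+=c.shape[1]
    cv2.imwrite(out,can)
m("top",[(155,258,172,272),(322,378,186,266)],5,"pics/topc.png")
m("scene",[(290,403,142,236),(174,238,212,290)],4,"pics/scenec.png")
E
```

```text
(no output)
```

View pics/topc.png

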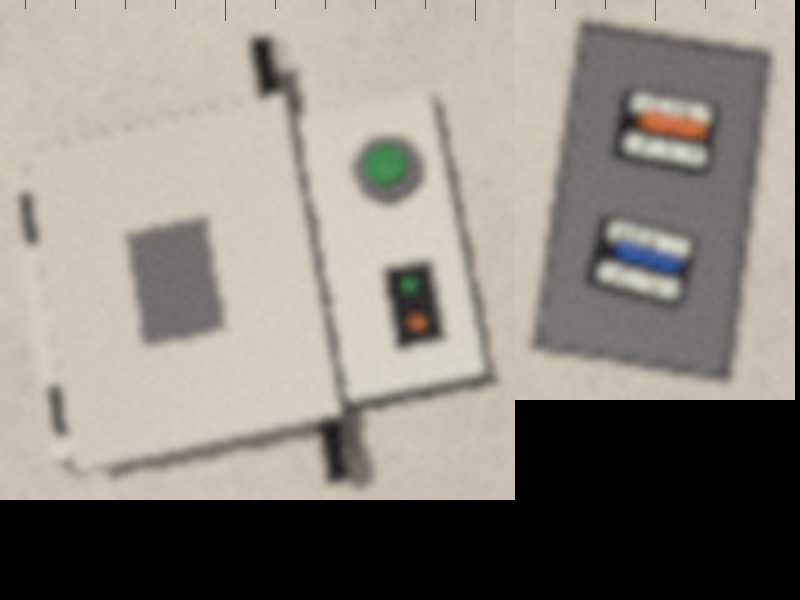

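View pics/scenec.png

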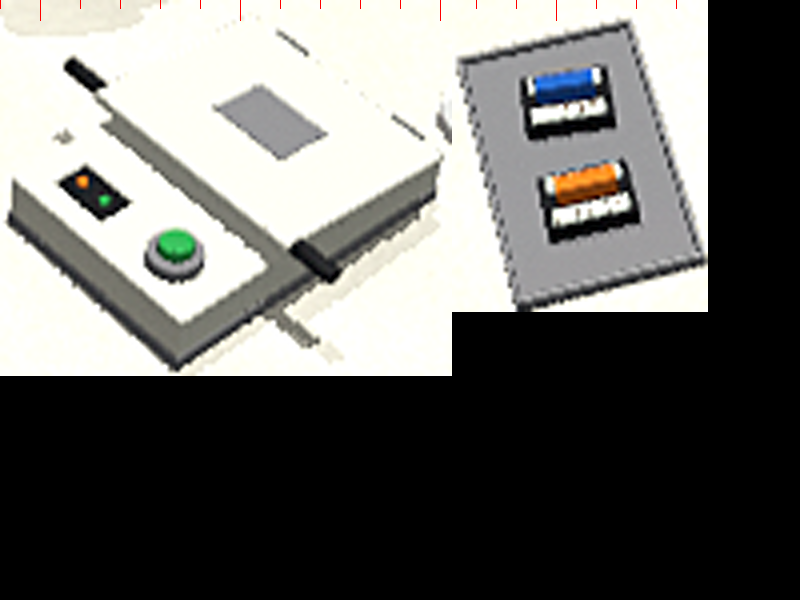

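```bash
cat > h.py <<'E'
from cell import *
import numpy as np, cv2
from scipy.optimize import least_squares
from scipy.spatial.transform import Rotation as R
def proj(P,c):
    q=c["view"]@np.r_[P,1]; x,y,z=q[0],-q[1],-q[2]
    return np.array([c["fx"]*x/z+c["cx"],c["fy"]*y/z+c["cy"]])
def W(p,P):  # object pose (x,y,yaw[,z]) -> world
    return R.from_euler('z',p[2]).apply(P)+[p[0],p[1],0]
def scr(a,u,h,y): # point on panel: u from hinge, h above underside
    return np.array([120-u*np.cos(a)+h*np.sin(a)*1, y, 52+u*np.sin(a)+h*np.cos(a)])
def px(c,r,c0,r0,f,X=0): return np.array([c0+(c-X+.5)/f-.5, r0+(r+.5)/f-.5])
E
cat > fit.py <<'E'
from h import *
T,S=camera_params("top"),camera_params("scene")
t=lambda c,r:px(c,r,155,172,5); s=lambda c,r:px(c,r,290,142,4)
st=[-95,-45,72]
ob=[(T,t(265,66),'kr'),(T,t(334,452),'kl'),(T,t(384,162),st),(T,t(435,95),[-130,-90,50]),(T,t(493,380),[-130,90,50]),
(S,s(85,75),'kl'),(S,s(316,261),'kr'),(S,s(177,243),st),(S,s(180,324),[-130,-90,50]),(S,s(12,180),[-130,90,50])]
def P(p,k): return W(p,scr(p[3],155,5,121 if k=='kl' else -121) if isinstance(k,str) else np.array(k,float))
f=lambda p:np.concatenate([proj(P(p,k),c)-u for c,u,k in ob])
r=least_squares(f,[560,150,1.7,0.05],loss='soft_l1');print("reader",r.x,np.round(r.fun.reshape(-1,2) if len(r.fun)==20 else 0,1))
t=lambda c,r:px(c,r,322,186,5,515); s=lambda c,r:px(c,r,174,212,4,452)
# tray rim corners
tr=[(T,t(582,20)),(T,t(770,50)),(T,t(730,380)),(T,t(535,347)),(S,s(632,20)),(S,s(458,62)),(S,s(520,303)),(S,s(706,262))]
K={0:[62.5,-107.5],1:[-62.5,-107.5],2:[-62.5,107.5],3:[62.5,107.5]}
ks=[0,1,2,3,3,2,1,0]
def g(p):
    o=[]
    ids=[(0),(1),(2),(3),None]
    for (c,u),k in zip(tr,[0,1,2,3,3,2,1,0]): o.append(proj(W(p,np.r_[K[k],12]),c)-u)
    return np.concatenate(o)
r2=least_squares(g,[550,-150,1.5],loss='soft_l1');print("tray",r2.x,np.round(g(r2.x).reshape(-1,2),1))
# orange: rib ends top
tz=4
co=[(T,t(665,131),[0,0,tz+16]),(S,s(588,208),[0,0,tz+16])]
def back(c,u,z):
    A=least_squares(lambda q:proj(np.r_[q,z],c)-u,[550,-150]).x;return A
print("orange rib T",back(T,t(673,122),tz+34),"block T",back(T,t(665,131),tz+16),"rib S",back(S,s(586,178),tz+34))
a,b=back(T,t(637,117),tz+34),back(T,t(709,130),tz+34);print("rib yaw T",np.arctan2(*(a-b)[::-1]),np.linalg.norm(a-b))
E
python3 fit.py
```

```text
reader [5.70860641e+02 2.19622184e+02 1.76118232e+00 1.01097604e-01] [[-0.3 -0.6]
 [-0.2  0. ]
 [ 0.1  0. ]
 [-0.8 -1.1]
 [-1.4 -1.7]
 [-0.8 -0.1]
 [-0.2  0.3]
 [-0.8 -0.6]
 [-0.3 -0. ]
 [-0.8 -0.8]]
tray [ 575.34286084 -230.92006439    1.38660163] [[-0.6 -0.9]
 [ 0.1 -0.5]
 [-0.3 -0.4]
 [-0.9 -0.5]
 [-0.5 -0.7]
 [-0.8 -1.1]
 [-1.3  0.7]
 [ 0.1 -1.4]]
orange rib T [ 616.18389342 -241.16641741] block T [ 614.04846379 -239.44032158] rib S [ 616.95626232 -238.20134175]
rib yaw T 1.3735827991890055 45.53731554012421
```

```bash
cat >> h.py <<'E'
RD=np.array([570.86,219.62,1.7612])
def down(th,lean=0): # tool y at heading th (rad), z down, then lean about tool y
    y=np.array([np.cos(th),np.sin(th),0]);z=np.array([0,0,-1.]);x=np.cross(y,z)
    return R.from_matrix(np.c_[x,y,z])*R.from_euler('y',lean,degrees=True)
def plan(pos,rot):
    s=sense();r0=R.from_quat(s["ee_rot"]);v=(r0.inv()*rot).as_rotvec(degrees=True)/5
    d=rot.inv().apply(np.array(pos)-s["eef_pos"])/40;d0=r0.inv().apply(np.array(pos)-s["eef_pos"])/40
    print("turn",np.round(v,2),"then shift",np.round(d,3),"| shift-first",np.round(d0,3),"| world mm",np.round(np.array(pos)-s["eef_pos"],1))
E
python3 - <<'E'
from h import *
for a in(0,.1,.96):print(a,np.round(W(RD,scr(a,155,5,121)),1))
print("recess",W(RD,np.array([20,0,50])),"btn",W(RD,np.array([-95,-45,72])))
T,S=camera_params("top"),camera_params("scene")
u=np.array([162,412])/1.4286
print("reagent",least_squares(lambda q:proj(np.r_[q,0],S)-u,[550,-400]).x)
k=W(RD,scr(.1,155,5,123));plan([k[0],k[1],170],down(RD[2]))
E
```

```text
0 [458.7 162.4  57. ]
0.1 [458.4 163.6  72.4]
0.96 [445.4 231.3 181.8]
recess [567.07489423 239.25855836  50.        ] btn [633.0260087  134.85333578  72.        ]
reagent [ 571.1489457  -481.48220466]
turn [-0. -0. -6.] then shift [ -4.172 -11.686   2.08 ] | shift-first [-9.453 -8.038  2.082] | world mm [ 252.3 -427.4  -83.2]
```

```bash
python3 -m inch '[[60,[0,0,0],[0,0,-1]],[60,[0,0,0],[0,0,-1]],[60,[0,0,0],[0,0,-1]],[60,[0,0,0],[0,0,-1]],[60,[0,0,0],[0,0,-1]]]' 40
python3 -m inch '[[60,[0,0,0],[0,0,-1]],[60,[-0.35,-0.97,0.1],[0,0,0]],[60,[-0.35,-0.97,0.1],[0,0,0]],[60,[-0.35,-0.97,0.1],[0,0,0]],[60,[-0.35,-0.97,0.1],[0,0,0]]]'
python3 -m inch '[[60,[-0.35,-0.97,0.1],[0,0,0]],[60,[-0.35,-0.97,0.1],[0,0,0]],[60,[-0.35,-0.97,0.1],[0,0,0]],[60,[-0.35,-0.97,0.1],[0,0,0]],[60,[-0.35,-0.97,0.1],[0,0,0]]]'
python3 -m inch '[[60,[-0.35,-0.97,0.1],[0,0,0]],[60,[-0.35,-0.97,0.1],[0,0,0]],[60,[-0.35,-0.97,0.1],[0,0,0]],[60,[0,0,0],[0,0,0]]]'
python3 - <<'E'
from h import *
k=W(RD,scr(.1,155,5,123));plan([k[0],k[1],75],down(RD[2]))
c=camera_params("wrist");im=get_image("wrist")
np.save("w1.npy",np.r_[c["view"].ravel(),c["fx"],c["cx"],c["cy"]]);cv2.imwrite("pics/w1.png",im[:,:,::-1])
for a in (0,.1): print(a,proj(W(RD,scr(a,155,5,121)),c),proj(W(RD,scr(a,155,5,-121)),c))
print(proj(W(RD,np.array([-95,-45,72.])),c),c["fx"])
E
```

```text
clock: 0.9
eef_pos: [204.1, 590.7, 253.3]
ee_rot: [-0.054, 0.999, -0.0, 0.0]
wrist_force: [0.7, 0.3, 0.1]
grip_width: 59.9
gripper_force: 0.0
clock: 1.4
eef_pos: [289.1, 447.7, 237.3]
ee_rot: [-0.096, 0.995, 0.0, 0.0]
wrist_force: [-0.3, 0.4, -0.6]
grip_width: 60.0
gripper_force: 0.0
clock: 1.9
eef_pos: [394.8, 270.3, 217.4]
ee_rot: [-0.095, 0.995, 0.0, 0.0]
wrist_force: [1.5, 0.1, -0.5]
grip_width: 60.2
gripper_force: 0.0
clock: 2.3
eef_pos: [459.3, 162.1, 205.2]
ee_rot: [-0.093, 0.996, -0.0, 0.0]
wrist_force: [0.6, 0.2, 0.6]
grip_width: 59.7
gripper_force: 0.0
turn [-0.01  0.01 -0.05] then shift [0.065 0.041 3.254] | shift-first [0.068 0.043 3.254] | world mm [  -2.9    1.1 -130.2]
0 [274.18603677 201.94156414] [275.0126028  406.81655987]
0.1 [275.66166166 206.96880791] [276.20184068 419.6330927 ]
[215.71132343 363.39830016] 311.5963387291708
```

View pics/w1.png

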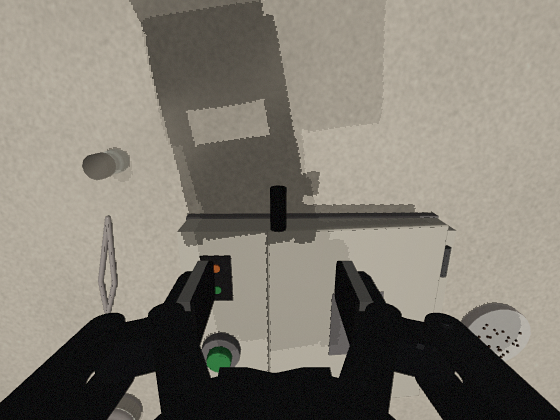

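```bash
cat > fit2.py <<'E'
exec(open("fit.py").read().split("r=least_squares")[0])
w=np.load("w1.npy");Wc=dict(view=w[:16].reshape(4,4),fx=w[16],fy=w[16],cx=w[17],cy=w[18])
ob2=[(Wc,np.array([278.5,208]),'kl'),(Wc,np.array([219,357.]),st)]
f2=lambda p:np.concatenate([(proj(P(p,k),c)-u-o)*wt for c,u,k,o,wt in [(c,u,k,p[4:6] if c is T else p[6:8],1) for c,u,k in ob]+[(c,u,k,0,2) for c,u,k in ob2]]+[p[4:8]*1])
r=least_squares(f2,[570,220,1.76,0.05,0,0,0,0],loss='soft_l1');print(np.round(r.x,3));print(np.round(f2(r.x)[:-4].reshape(-1,2),1))
for a in(0,r.x[3]):print(W(r.x,scr(a,155,5,121)))
E
python3 fit2.py
```

```text
[ 5.69435e+02  2.22052e+02  1.76700e+00  1.27000e-01 -1.34300e+00
 -2.89000e-01  1.00000e-01 -1.03500e+00]
[[-0.4 -0.1]
 [ 0.1  0.7]
 [ 0.5  0.6]
 [-0.5 -0.5]
 [-0.7 -1.2]
 [-0.4 -0.6]
 [ 0.7 -0.5]
 [-0.2 -0.1]
 [ 0.4  0.4]
 [-0.4 -0.1]
 [ 0.4 -0.9]
 [-0.9 12.2]]
[457.58812099 164.11898509  57.        ]
[457.22292171 165.95499742  76.53181019]
```

```bash
python3 -m inch '[[60,[0.04,0.08,0.85],[0,0,0]],[60,[0,0,0.85],[0,0,0]],[60,[0,0,0.85],[0,0,0]],[60,[0,0,0.8],[0,0,0]]]' 40
python3 -m inch '[[10,[0,0,0],[0,0,0]],[10,[0,0,0],[0,0,0]],[10,[0,0,0],[0,0,0]],[10,[0,0,0],[0,0,0]],[10,[0,0,0],[0,0,0]]]' 40
sed -i 's/^ob2=.*/ob2=[(Wc,np.array([278.5,208]),"kl"),(Wc,np.array([268.5,300.]),"fe")]/; ' fit2.py; sed -i 's/def P(p,k).*/&/' fit2.py; python3 - <<'E'
from h import *
s=sense();print(s["grip_width"],s["gripper_force"],s["wrist_force"],s["eef_pos"],s["moment"])
im=get_image("wrist");cv2.imwrite("pics/w2.png",im[:,:,::-1])
sc=get_image("scene");c=cv2.resize(sc[130:240,280:410],None,fx=5,fy=5,interpolation=cv2.INTER_CUBIC);cv2.imwrite("pics/s2.png",c[:,:,::-1])
E
```

```text
clock: 2.75
eef_pos: [454.8, 169.3, 70.3]
ee_rot: [-0.096, 0.995, 0.0, 0.0]
wrist_force: [0.1, 0.6, -0.3]
grip_width: 59.8
gripper_force: 0.0
clock: 3.25
eef_pos: [456.2, 165.0, 73.0]
ee_rot: [-0.096, 0.995, -0.002, 0.001]
wrist_force: [7.5, -31.8, -1.5]
grip_width: 12.6
gripper_force: 40.0
12.629365517038597 39.990779757499695 [  7.53602411 -31.8445332   -1.54632087] [456.23508481 164.95741843  73.04601031] [-4.78314272e+00 -1.13411583e+00 -3.60114279e-03]
```

View pics/s2.png

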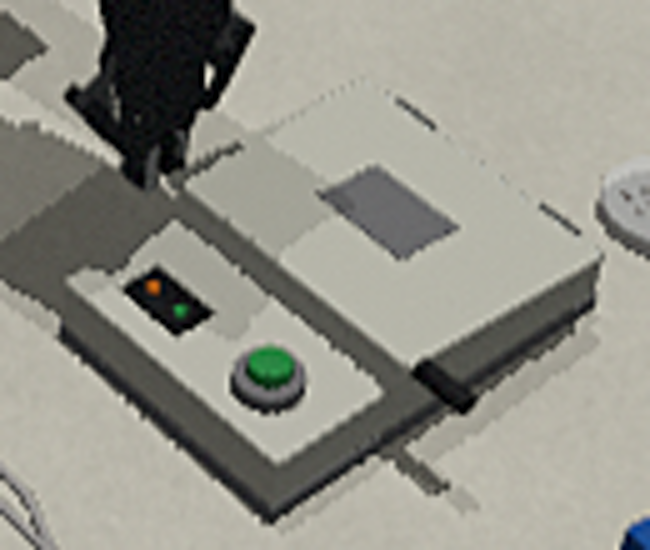

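```bash
python3 -m inch '[[10,[0,-0.1,0],[0,0,0]],[10,[0,0.09,-0.38],[0,0,0]],[10,[0,0.09,-0.38],[0,0,0]],[10,[0,0,0],[0,0,0]]]' 40
python3 -m inch '[[10,[0,0.16,-0.35],[0,0,0]],[10,[0,0.16,-0.35],[0,0,0]],[10,[0,0,0],[0,0,0]],[10,[0,0,0],[0,0,0]]]' 40
python3 - <<'E'
from h import *
s=sense();v=R.from_euler('z',-RD[2]).apply(s["eef_pos"]-np.r_[RD[:2],0]);print(v, s["wrist_force"],s["grip_width"])
E
```

```text
clock: 3.75
eef_pos: [455.2, 171.4, 104.7]
ee_rot: [-0.096, 0.995, -0.0, 0.001]
wrist_force: [-0.6, -7.8, 3.4]
grip_width: 12.3
gripper_force: 40.2
clock: 4.15
eef_pos: [452.9, 183.1, 132.4]
ee_rot: [-0.096, 0.995, -0.001, 0.002]
wrist_force: [-0.2, -12.8, 9.0]
grip_width: 12.6
gripper_force: 40.2
[-13.57557941 122.7341303  132.37626572] [ -0.15887177 -12.8108331    8.99854438] 12.624311345612826
```

```bash
python3 -m inch '[[10,[0,0.20,-0.32],[0,0,0]],[10,[0,0.20,-0.32],[0,0,0]],[10,[0,0,0],[0,0,0]],[10,[0,0,0],[0,0,0]]]' 40
python3 - <<'E'
from h import *
s=sense();f=lambda p:R.from_euler('z',-RD[2]).apply(np.array(p)-np.r_[RD[:2],0])
p=np.array([f(q) for q in ([456.2,165,73],[455.2,171.4,104.7],[452.9,183.1,132.4],s["eef_pos"])]);print(p.round(1),s["wrist_force"])
for rr in(155.08,None):
    g=lambda h:np.hypot(p[:,0]-h[0],p[:,2]-h[1])-(rr or h[2])
    h=least_squares(g,[120,55,155]).x;print(h,g(h),np.arctan2(p[:,2]-h[1],h[0]-p[:,0])-5/155)
E
```

```text
clock: 4.55
eef_pos: [449.8, 199.3, 157.5]
ee_rot: [-0.096, 0.995, -0.0, 0.002]
wrist_force: [-0.5, -9.0, 9.9]
grip_width: 12.5
gripper_force: 40.7
[[-31.9 122.9  73. ]
 [-25.5 122.7 104.7]
 [-13.5 122.7 132.4]
 [  3.  122.8 157.5]] [-0.46310849 -8.99098153  9.91458269]
[122.5571641   58.50083797 155.        ] [ 0.08894979 -0.021187   -0.21784588  0.1598447 ] [0.06131958 0.2702822  0.46519993 0.65944375]
[128.38391479  56.09304092 161.2380348 ] [-0.03219233  0.10126746 -0.10498677  0.03591164] [0.07281324 0.27376793 0.46107589 0.64789672]
```

```bash
sed -i 's/^RD=.*/RD=np.array([570.4,222.1,1.7612])/' h.py; python3 -m inch '[[10,[0,0.19,-0.22],[0,0,0]],[10,[0,0.19,-0.22],[0,0,0]],[10,[0,0.23,-0.18],[0,0,0]],[10,[0,0.23,-0.18],[0,0,0]],[10,[0,0,0],[0,0,0]]]' 40
cat > ang.py <<'E'
from h import *
s=sense();p=R.from_euler('z',-RD[2]).apply(s["eef_pos"]-np.r_[RD[:2],0]);print(p,np.arctan2(p[2]-58.5,120.05-p[0])-.0323,np.hypot(p[2]-58.5,120.05-p[0]),s["wrist_force"])
E
python3 ang.py
```

```text
clock: 5.05
eef_pos: [443.2, 233.0, 189.7]
ee_rot: [-0.096, 0.995, 0.0, 0.001]
wrist_force: [-2.9, -6.2, 12.2]
grip_width: 12.5
gripper_force: 40.3
[ 34.78699025 122.79130395 189.71240638] 0.9622553501689988 156.48155297122565 [-2.85151776 -6.20566036 12.15137268]
```

```bash
python3 -m inch '[[10,[0,-0.02,-0.03],[0,0,0]],[40,[0,0,0],[0,0,0]],[40,[0,0,0],[0,0,0]],[40,[0,0,-0.3],[0,0,0]],[40,[0,0,-0.8],[0,0,0]]]' 40
python3 ang.py
python3 -m inch '[[40,[0,0,-0.8],[0,0,1]],[40,[0,0,-0.8],[0,0,1]],[40,[0,0,-0.5],[0,0,1]],[40,[0,0,0],[0,0,1]],[40,[0,0,0],[0,0,1]]]'
python3 -m inch '[[40,[0,0,0],[0,0,1]],[40,[0,0,0],[0,0,1]],[40,[0,0,0],[0,0,1]],[40,[0,0,0],[0,0,1]],[40,[0,0,0],[0,0,1]]]'
python3 -m inch '[[40,[0,0,0],[0,0,1]],[40,[0,0,0],[0,0,1]],[40,[0,0,0],[0,0,1]],[40,[0,0,0],[0,0,1]],[40,[0,0,0],[0,0,1]]]'
python3 -m inch '[[40,[0,0,0],[0,0,1]],[40,[0,0,0],[0,0,1]],[40,[0,0,0],[0,0,1]],[40,[0,0,0],[0,0,1]],[40,[0,0,0],[0,0,1]]]'
python3 - <<'E'
from h import *
T,S=camera_params("top"),camera_params("scene")
sc=get_image("scene");t=get_image("top");can=np.zeros((600,800,3),np.uint8)
a=cv2.resize(sc[95:235,285:415],None,fx=4,fy=4,interpolation=cv2.INTER_CUBIC)
for n,c in(("S",S),("T",T)):
  for an in(.9,.96,1.02):print(n,an,[ (((proj(W(RD,scr(an,155,5,y)),c)-np.array([285,95] if n=="S" else [155,165]))+.5)*4-.5).round() for y in(121,-121)])
b=cv2.resize(t[165:265,155:225],None,fx=4,fy=4,interpolation=cv2.INTER_CUBIC)
can[:560,:520]=a;can[:400,520:800]=b
cv2.imwrite("pics/ang.png",np.clip(can[:,:,::-1]*1.3,0,255))
th=1.3836-np.pi/2
plan([600,-235,230],down(th,0))
E
```

```text
clock: 5.55
eef_pos: [441.4, 231.1, 231.4]
ee_rot: [-0.095, 0.995, -0.001, -0.003]
wrist_force: [-0.5, 0.0, -0.5]
grip_width: 40.1
gripper_force: 0.0
[ 33.23583448 124.95769247 231.41072061] 1.0731900245271924 193.4807913892569 [-0.476746    0.01699756 -0.46011872]
clock: 6.05
eef_pos: [443.3, 232.0, 318.5]
ee_rot: [0.124, 0.992, 0.001, 0.001]
wrist_force: [-0.1, -0.2, -0.9]
grip_width: 39.7
gripper_force: 0.0
clock: 6.55
eef_pos: [442.9, 231.8, 317.4]
ee_rot: [0.336, 0.942, 0.0, 0.0]
wrist_force: [0.4, 0.1, -0.3]
grip_width: 40.0
gripper_force: 0.0
clock: 7.05
eef_pos: [443.0, 231.8, 317.4]
ee_rot: [0.532, 0.847, 0.0, 0.0]
wrist_force: [0.1, 0.2, -0.4]
grip_width: 40.3
gripper_force: 0.0
clock: 7.55
eef_pos: [442.9, 231.8, 317.4]
ee_rot: [0.703, 0.712, 0.0, 0.0]
wrist_force: [-0.2, 0.5, -0.1]
grip_width: 39.9
gripper_force: 0.0
S 0.9 [array([175., 118.]), array([424., 300.])]
S 0.96 [array([184., 108.]), array([434., 289.])]
S 1.02 [array([192.,  98.]), array([443., 278.])]
T 0.9 [array([150., 399.]), array([94., 57.])]
T 0.96 [array([137., 401.]), array([81., 57.])]
T 1.02 [array([123., 403.]), array([68., 57.])]
turn [ 0.01 -0.    2.32] then shift [-10.736   6.029   2.183] | shift-first [-11.731   3.744   2.181] | world mm [ 157.  -466.8  -87.3][ WARN:0@1.534] global loadsave.cpp:1063 imwrite_ Unsupported depth image for selected encoder is fallbacked to CV_8U.
```

View pics/ang.png

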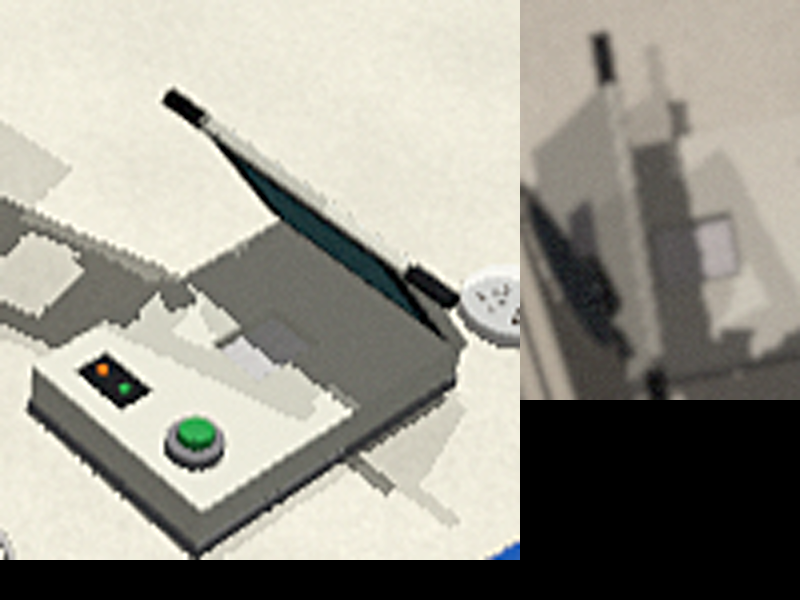

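```bash
python3 -m inch '[[40,[0,0,0],[0,0,0.8]],[40,[0,0,0],[0,0,0.8]],[40,[0,0,0],[0,0,0.72]],[40,[-0.9,0.535,0.18],[0,0,0]],[40,[-0.9,0.535,0.18],[0,0,0]]]'
python3 -m inch '[[40,[-0.9,0.535,0.18],[0,0,0]],[40,[-0.9,0.535,0.18],[0,0,0]],[40,[-0.9,0.535,0.18],[0,0,0]],[40,[-0.9,0.535,0.18],[0,0,0]],[40,[-0.9,0.535,0.18],[0,0,0]]]'
python3 -m inch '[[40,[-0.9,0.535,0.18],[0,0,0]],[40,[-0.9,0.535,0.18],[0,0,0]],[40,[-0.9,0.535,0.18],[0,0,0]],[40,[-0.9,0.535,0.18],[0,0,0]],[40,[-0.9,0.535,0.18],[0,0,0]]]'
python3 -m inch '[[40,[0,0,0],[0,0,0]],[40,[0,0,0],[0,0,0]],[40,[0,0,0],[0,0,0]]]'
python3 - <<'E'
from h import *
c=camera_params("wrist");im=get_image("wrist")
np.save("w3.npy",np.r_[c["view"].ravel(),c["fx"],c["cx"],c["cy"]])
print(sense()["joints"].__repr__())
u=proj(np.array([615,-240,38]),c).astype(int);print(u)
r0,c0=max(u[1]-75,0),max(u[0]-100,0);print(c0,r0)
cv2.imwrite("pics/w3.png",cv2.resize(im[r0:r0+150,c0:c0+200,::-1],(800,600),interpolation=cv2.INTER_CUBIC))
E
```

```text
clock: 8.15
eef_pos: [471.9, 153.1, 302.8]
ee_rot: [0.768, 0.64, 0.001, 0.0]
wrist_force: [0.4, 0.3, -0.2]
grip_width: 40.0
gripper_force: 0.0
clock: 8.65
eef_pos: [544.0, -45.3, 266.5]
ee_rot: [0.769, 0.639, 0.0, 0.0]
wrist_force: [0.4, 1.2, -0.0]
grip_width: 40.1
gripper_force: 0.0
clock: 9.15
eef_pos: [615.8, -242.0, 230.4]
ee_rot: [0.769, 0.639, 0.0, 0.0]
wrist_force: [0.4, 0.8, -0.2]
grip_width: 40.0
gripper_force: 0.0
clock: 9.45
eef_pos: [615.0, -239.5, 230.3]
ee_rot: [0.769, 0.639, -0.0, -0.0]
wrist_force: [0.1, -0.2, -0.1]
grip_width: 39.6
gripper_force: 0.0
array([-3.88941922e-01,  4.98450368e-01,  1.56456970e+00,  2.30041935e-04,
        1.07875505e+00, -2.04624336e-01])
[274 192]
174 117
```

View pics/w3.png

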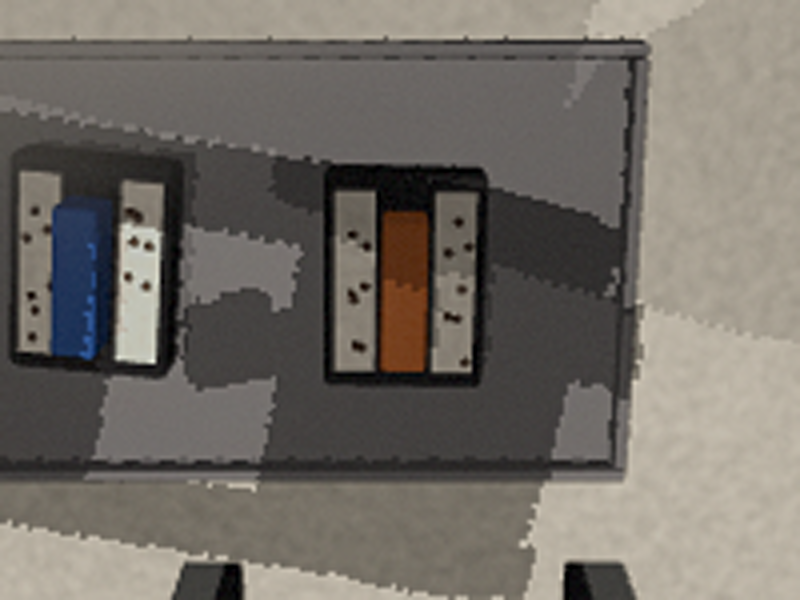

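```bash
cat > c.py <<'E'
from h import *
w=np.load("w3.npy");c=dict(view=w[:16].reshape(4,4),fx=w[16],fy=w[16],cx=w[17],cy=w[18])
def b(C,r,z): 
    u=px(C,r,174,117,4);return least_squares(lambda q:proj(np.r_[q,z],c)-u,[615,-240]).x
q=[b(*p,38) for p in((383,212),(429,212),(426,372),(379,372))];m=np.mean(q,0)
B=[b(*p,20) for p in((327,170),(486,170),(480,383),(325,383))]
print("rib",m,"len",np.linalg.norm(q[0]-q[3]),"w",np.linalg.norm(q[0]-q[1]),"block",np.mean(B,0),np.linalg.norm(B[0]-B[3]),np.linalg.norm(B[0]-B[1]))
for i,j in((0,3),(1,2)):print([np.arctan2(*(x[i]-x[j])[::-1]) for x in(q,B)])
print(c["view"]@np.r_[m,38,1], -c["view"][:3,:3].T@c["view"][:3,3])
E
python3 c.py
```

```text
rib [ 615.4880292  -237.84798423] len 42.44377856725545 w 11.637619858529796 block [ 615.47592717 -238.29470059] 59.304383519760876 42.10197641828143
[np.float64(1.3566233173287505), np.float64(1.358331712217817)]
[np.float64(1.3740757313626635), np.float64(1.3783734134759547)]
[ 2.95259784e-01  2.20831683e+01 -3.21793017e+02  1.00000000e+00] [ 629.47595421 -162.04955817  351.20510165]
```

```bash
python3 -m inch '[[40,[0,0,0],[0,0,0.18]],[40,[0,0,0],[0,1,0]],[40,[0,0,0],[0,1,0]],[40,[0,0,0],[0,1,0]],[40,[0,0,0],[0,1,0]]]'
python3 -m inch '[[40,[0,0,0],[0,1,0]],[40,[0,0,0],[0,1,0]],[40,[0,0,0],[0,1,0]],[40,[0,0,0],[0,1,0]],[40,[0,0,0],[0,0,0]]]'
python3 - <<'E'
from h import *
print(sense()["joints"].round(3))
th=1.368-np.pi/2
plan([614.1,-244.9,45.8],down(th,40))
E
```

```text
clock: 10.0
eef_pos: [615.7, -239.2, 231.2]
ee_rot: [0.762, 0.623, 0.136, -0.11]
wrist_force: [-0.7, -0.5, 0.3]
grip_width: 40.1
gripper_force: 0.0
clock: 10.5
eef_pos: [614.6, -240.5, 228.9]
ee_rot: [0.728, 0.593, 0.265, -0.217]
wrist_force: [-1.3, -1.2, 0.6]
grip_width: 40.0
gripper_force: 0.0
[-0.64   0.648  1.472  0.632  1.405 -0.668]
turn [-0.02 -0.02 -0.02] then shift [-3.026  0.011  3.435] | shift-first [-3.031  0.022  3.431] | world mm [  -0.5   -4.4 -183.1]
```

```bash
python3 -m inch '[[40,[-0.6,0.0,0.69],[0,0,0]],[40,[-0.6,0.0,0.69],[0,0,0]],[40,[-0.6,0.0,0.68],[0,0,0]],[40,[-0.6,0.02,0.68],[0,0,0]],[40,[0,0,0],[0,0,0]]]'
python3 -m inch '[[40,[-0.31,0.0,0.34],[0,0,0]],[40,[-0.31,0,0.34],[0,0,0]],[40,[0,0,0],[0,0,0]],[40,[0,0,0],[0,0,0]]]'
python3 - <<'E'
from h import *
plan([614.1,-244.9,45.8],down(1.368-np.pi/2,40))
E
```

```text
clock: 11.0
eef_pos: [613.3, -240.9, 80.3]
ee_rot: [0.728, 0.594, 0.263, -0.219]
wrist_force: [-0.1, 0.8, -0.9]
grip_width: 40.2
gripper_force: 0.0
clock: 11.4
eef_pos: [615.3, -244.9, 48.0]
ee_rot: [0.728, 0.594, 0.265, -0.216]
wrist_force: [0.6, 0.5, -0.5]
grip_width: 40.0
gripper_force: 0.0
turn [-0.01  0.    0.01] then shift [-0.04  -0.03   0.038] | shift-first [-0.04  -0.03   0.038] | world mm [-1.2 -0.  -2.2]
```

```bash
python3 -m inch '[[40,[-0.04,-0.03,0.04],[0,0,0]],[40,[0,0,0],[0,0,0]],[8,[0,0,0],[0,0,0]],[8,[0,0,0],[0,0,0]],[8,[0,0,0],[0,0,0]]]' 60
python3 -m inch '[[8,[0,0,0],[0,0,0]],[8,[0,0,0],[0,0,0]]]' 60
```

```text
clock: 11.9
eef_pos: [614.3, -245.2, 46.0]
ee_rot: [0.728, 0.594, 0.265, -0.216]
wrist_force: [-1.0, -0.6, 2.2]
grip_width: 10.4
gripper_force: 60.1
clock: 12.1
eef_pos: [614.2, -245.1, 46.0]
ee_rot: [0.728, 0.594, 0.265, -0.216]
wrist_force: [-1.6, -1.8, 5.5]
grip_width: 10.3
gripper_force: 60.3
```

```bash
python3 -m inch '[[8,[0.24,0,-0.29],[0,0,0]],[8,[0.48,0,-0.575],[0,0,0]],[8,[0.48,0,-0.575],[0,0,0]],[8,[0.48,0,-0.575],[0,0,0]],[8,[0.24,0,-0.29],[0,0,0]]]' 60
python3 -m inch '[[8,[0,0,0],[0.58,0,-0.69]],[8,[0,0,0],[0.58,0,-0.69]],[8,[0,0,0],[0.58,0,-0.69]],[8,[0,0,0],[0.58,0,-0.69]],[8,[0,0,0],[0.58,0,-0.69]]]'
python3 - <<'E'
from h import *
s=sense();print(s["grip_width"],s["gripper_force"],s["wrist_force"],s["joints"].round(2))
rot=R.from_euler('z',1.7612-1.368)*down(1.368-np.pi/2,40)
plan(W(RD,np.array([-27,0,166.])),rot)
plan(W(RD,np.array([-27,0,137.])),rot)
E
```

```text
clock: 12.6
eef_pos: [614.7, -245.6, 168.6]
ee_rot: [0.728, 0.595, 0.265, -0.215]
wrist_force: [0.3, 0.3, 0.4]
grip_width: 10.5
gripper_force: 59.7
clock: 13.1
eef_pos: [613.5, -245.1, 165.0]
ee_rot: [0.597, 0.726, 0.217, -0.265]
wrist_force: [0.9, 0.2, -0.4]
grip_width: 10.2
gripper_force: 59.6
10.18156033673292 59.601144790649414 [ 0.92864998  0.18202523 -0.39059324] [-0.59  0.8   1.33  0.47  1.55 -0.93]
turn [-0.04 -0.01  0.03] then shift [8.441 1.153 7.051] | shift-first [8.435 1.198 7.051] | world mm [-38.  440.7   1. ]
turn [-0.04 -0.01  0.03] then shift [7.975 1.153 7.606] | shift-first [7.969 1.199 7.606] | world mm [-38.  440.7 -28. ]
```

```bash
python3 -m inch '[[8,[0.77,0.105,0.64],[0,0,0]],[8,[0.77,0.105,0.64],[0,0,0]],[8,[0.77,0.105,0.64],[0,0,0]],[8,[0.77,0.105,0.64],[0,0,0]],[8,[0.77,0.105,0.64],[0,0,0]]]'
python3 -m inch '[[8,[0.77,0.105,0.64],[0,0,0]],[8,[0.77,0.105,0.64],[0,0,0]],[8,[0.77,0.105,0.64],[0,0,0]],[8,[0.77,0.105,0.64],[0,0,0]],[8,[0.5,0.105,0.45],[0,0,0]]]'
python3 -m inch '[[8,[0.5,0.1,0.45],[0,0,0]],[8,[-0.25,0,0.28],[0,0,0]],[8,[-0.22,0,0.28],[0,0,0]],[8,[0,0,0],[0,0,0]],[8,[0,0,0],[0,0,0]]]'
python3 - <<'E'
from h import *
c=camera_params("wrist");im=get_image("wrist")
np.save("w4.npy",np.r_[c["view"].ravel(),c["fx"],c["cx"],c["cy"]])
s=sense();print(s["joints"].round(2),R.from_euler('z',-RD[2]).apply(s["eef_pos"]-np.r_[RD[:2],0]))
for x in(-12,52):
  for y in(-24,24): print(x,y,proj(W(RD,np.array([x,y,50.])),c).round(1))
r=R.from_quat(s["ee_rot"])
print("cass block top",proj(W(RD,np.array([-20,0,50+45+16.])),c))
cv2.imwrite("pics/w4.png",np.clip(im[:,:,::-1].astype(float)*1.5,0,255).astype(np.uint8))
E
```

```text
clock: 13.6
eef_pos: [595.7, -43.0, 166.1]
ee_rot: [0.598, 0.725, 0.217, -0.264]
wrist_force: [0.1, 0.4, 0.1]
grip_width: 10.4
gripper_force: 59.6
clock: 14.1
eef_pos: [580.2, 145.5, 166.1]
ee_rot: [0.598, 0.725, 0.217, -0.265]
wrist_force: [0.0, 0.4, -1.0]
grip_width: 9.6
gripper_force: 59.6
clock: 14.6
eef_pos: [580.0, 169.2, 135.1]
ee_rot: [0.599, 0.724, 0.217, -0.265]
wrist_force: [-0.2, 0.1, 0.0]
grip_width: 10.0
gripper_force: 59.6
[-0.03  0.66  1.74  0.79  1.08 -0.73] [-53.79566708   0.18075603 135.68112651]
-12 -24 [307.2 254.1]
-12 24 [243.1 254.1]
52 -24 [304.1 178.4]
52 24 [246.1 178.4]
cass block top [275.20493343 240.53158277]
```

View pics/w4.png

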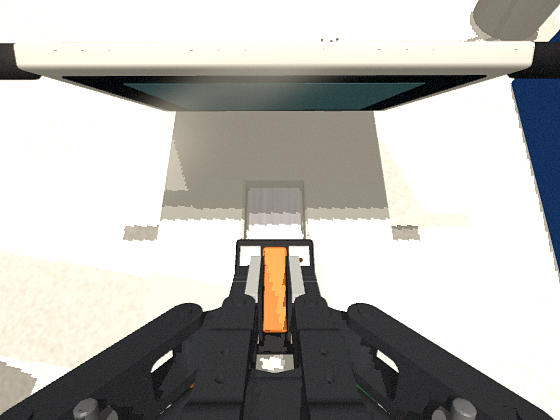

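```bash
python3 - <<'E'
from h import *
w=np.load("w4.npy");c=dict(view=w[:16].reshape(4,4),fx=w[16],fy=w[16],cx=w[17],cy=w[18])
im=cv2.imread("pics/w4.png").mean(2)/1.5
print("rows174-",im[172:194,258:292].mean(1).round())
print("rows234-",im[234:252,250:260].mean(1).round())
print("cols238-",im[192:208,238:252].mean(0).round());print("cols298-",im[192:208,298:312].mean(0).round())
print("block cols232-",im[244:256,230:242].mean(0).round(),im[244:256,308:320].mean(0).round())
T=np.array([-53.8,.18,135.7])
for d in((30,-22),(30,22)):
  print("cass rear top",proj(W(RD,T+[7.1+d[0],d[1],-42+16]),c).round(1),"rear bottom",proj(W(RD,T+[7.1+d[0],d[1],-42]),c).round(1))
for x,z in((52,50),(54,50),(52,48),(50,50)):print(x,z,proj(W(RD,np.array([x,24,z])),c).round(1),proj(W(RD,np.array([x,-24,z])),c).round(1))
print("knobs",[proj(W(RD,scr(.96,155,5,y)),c).round(1) for y in(102,-102)],[proj(W(RD,scr(.96,165,10,y)),c).round(1) for y in(100,-100)])
E
```

```text
rows174- [94. 93. 93. 93. 93. 95. 94. 94. 89. 85. 85. 85. 85. 85. 85. 85. 98. 97.
 97. 97. 97. 97.]
rows234- [170. 170. 170. 170. 170.  69.  26.  42.  41.  41.  39.  55. 151. 170.
 170. 170. 170. 170.]
cols238- [93. 94. 94. 94. 91. 89. 89. 81. 78. 84. 94. 95. 98. 98.]
cols298- [99. 98. 94. 93. 82. 78. 84. 91. 92. 96. 93. 94. 94. 94.]
block cols232- [170. 170. 170. 170. 170. 163.  14.  31.  37.  43. 113. 148.] [148.  57.  36.  33.  23.  85. 170. 170. 170. 170. 170. 170.]
cass rear top [313.8 235.6] rear bottom [310.8 243.6]
cass rear top [236.  235.6] rear bottom [239.  243.6]
52 50 [246.1 178.4] [304.1 178.4]
54 50 [246.2 176.3] [304.1 176.2]
52 48 [246.3 179.6] [303.9 179.5]
50 50 [246.  180.6] [304.2 180.5]
knobs [array([29.5, 63. ]), array([521.6,  62.2])] [array([12.2, 42.4]), array([539. ,  41.5])]
```

```bash
python3 -m inch '[[8,[0.253,0,0.557],[0,0,0]],[8,[0.253,0,0.557],[0,0,0]],[8,[0.253,0,0.557],[0,0,0]],[8,[0,0,0],[0,0,0]],[8,[0,0,0],[0,0,0]]]'
cat > v.py <<'E'
from h import *
s=sense();p=R.from_euler('z',-RD[2]).apply(s["eef_pos"]-np.r_[RD[:2],0])
r=(R.from_euler('z',-RD[2]+np.pi/2)*R.from_quat(s["ee_rot"])*down(0,40).inv()).as_rotvec(degrees=True)
print(p.round(2),"F viewer",R.from_euler('z',-RD[2]).apply(s["wrist_force"]).round(1),"rot err",r.round(2),s["grip_width"].round(1))
E
python3 v.py
```

```text
clock: 15.15
eef_pos: [567.9, 234.8, 104.6]
ee_rot: [0.598, 0.725, 0.218, -0.264]
wrist_force: [0.8, -0.6, -1.7]
grip_width: 10.3
gripper_force: 59.6Traceback (most recent call last):
  File "v.py", line 4, in <module>
    print(p.round(2),"F viewer",R.from_euler('z',-RD[2]).apply(s["wrist_force"]).round(1),"rot err",r.round(2),s["grip_width"].round(1))
                                                                                                               ^^^^^^^^^^^^^^^^^^^^^
AttributeError: 'float' object has no attribute 'round'
```

```bash
sed -i 's/s\["grip_width"\].round(1)/s["grip_width"]/' v.py; python3 v.py
```

```text
[1.2970e+01 2.0000e-02 1.0461e+02] F viewer [-0.8 -0.7 -1.7] rot err [-0.   -0.    0.06] 10.302802107133898
```

```bash
python3 -m inch '[[8,[-0.085,0.005,0.09],[0,0,0]],[8,[-0.085,0.005,0.09],[0,0,0]],[8,[0,0,0],[0,0,0]]]'
python3 v.py
python3 -m inch '[[8,[-0.06,0,0.075],[0,0,0]],[8,[0,0,0],[0,0,0]]]'
python3 v.py
```

```text
clock: 15.45
eef_pos: [568.3, 233.8, 93.9]
ee_rot: [0.598, 0.725, 0.217, -0.264]
wrist_force: [0.4, 0.0, -0.8]
grip_width: 10.2
gripper_force: 59.6
[11.93 -0.11 93.91] F viewer [-0.  -0.4 -0.8] rot err [-0.    0.05 -0.  ] 10.188532486006139
clock: 15.65
eef_pos: [568.0, 234.5, 90.1]
ee_rot: [0.598, 0.725, 0.217, -0.264]
wrist_force: [0.4, -0.6, -1.0]
grip_width: 10.1
gripper_force: 59.6
[1.263e+01 4.000e-02 9.013e+01] F viewer [-0.7 -0.2 -1. ] rot err [0.   0.05 0.04] 10.07904774040319
```

```bash
python3 -m inch '[[8,[-0.064,0,0.077],[0,0,0]],[8,[0,0,0],[0,0,0]]]'
python3 v.py
python3 -m inch '[[8,[-0.064,0,0.077],[0,0,0]],[8,[0,0,0],[0,0,0]]]'
python3 v.py
```

```text
clock: 15.85
eef_pos: [567.9, 234.7, 86.1]
ee_rot: [0.598, 0.725, 0.217, -0.264]
wrist_force: [-0.2, -0.1, -0.1]
grip_width: 10.4
gripper_force: 59.6
[12.89  0.11 86.12] F viewer [-0.1  0.2 -0.1] rot err [0.   0.05 0.06] 10.353328499163013
clock: 16.05
eef_pos: [567.9, 234.8, 82.1]
ee_rot: [0.598, 0.725, 0.217, -0.264]
wrist_force: [0.9, 0.1, -0.4]
grip_width: 10.3
gripper_force: 59.6
[1.296e+01 4.000e-02 8.214e+01] F viewer [-0.  -0.9 -0.4] rot err [0.   0.05 0.06] 10.29063162722206
```

Underside about at the plate, no contact with the walls. Press on down.

```bash
python3 -m inch '[[8,[-0.032,0,0.038],[0,0,0]],[8,[-0.032,0,0.038],[0,0,0]],[8,[0,0,0],[0,0,0]]]'
python3 v.py
python3 -m inch '[[8,[-0.032,0,0.038],[0,0,0]],[8,[-0.016,0,0.019],[0,0,0]],[8,[0,0,0],[0,0,0]]]'
python3 v.py
```

```text
clock: 16.35
eef_pos: [568.0, 234.9, 78.7]
ee_rot: [0.598, 0.725, 0.218, -0.264]
wrist_force: [-0.6, -0.3, 2.8]
grip_width: 10.0
gripper_force: 60.0
[13.   -0.09 78.69] F viewer [-0.2  0.7  2.8] rot err [0.03 0.03 0.06] 9.97176217955138
clock: 16.65
eef_pos: [568.1, 234.9, 75.9]
ee_rot: [0.598, 0.725, 0.218, -0.264]
wrist_force: [-1.6, -0.7, 5.9]
grip_width: 10.2
gripper_force: 60.3
[13.01 -0.18 75.91] F viewer [-0.4  1.7  5.9] rot err [0.04 0.02 0.06] 10.185169813076831
```

```bash
python3 -m inch '[[8,[-0.016,0,0.019],[0,0,0]],[8,[0,0,0],[0,0,0]]]'
python3 -m inch '[[8,[-0.016,0,0.019],[0,0,0]],[8,[0,0,0],[0,0,0]]]'
python3 -m inch '[[8,[-0.016,0,0.019],[0,0,0]],[8,[0,0,0],[0,0,0]]]'
python3 v.py
```

```text
clock: 16.85
eef_pos: [568.1, 234.9, 75.8]
ee_rot: [0.598, 0.725, 0.218, -0.265]
wrist_force: [-3.5, -3.9, 12.2]
grip_width: 10.3
gripper_force: 61.3
clock: 17.05
eef_pos: [568.2, 235.0, 75.7]
ee_rot: [0.597, 0.725, 0.218, -0.265]
wrist_force: [-4.6, -5.2, 19.3]
grip_width: 10.2
gripper_force: 62.2
clock: 17.25
eef_pos: [568.2, 235.0, 75.6]
ee_rot: [0.597, 0.725, 0.219, -0.265]
wrist_force: [-6.8, -9.4, 26.5]
grip_width: 10.4
gripper_force: 63.1
[13.08 -0.3  75.61] F viewer [-8.   8.5 26.5] rot err [ 0.23 -0.03  0.12] 10.43771433411206
```

```bash
python3 -m inch '[[8,[0.04,0.0,-0.048],[0,0,0]],[26,[0,0,0],[0,0,0]],[26,[0,0,0],[0,0,0]],[26,[0,0,0],[0,0,0]]]'
python3 v.py
python3 -m inch '[[26,[0,0,-0.4],[0,0,0]],[26,[0,0,-0.8],[0,0,0]],[26,[0,0,-0.8],[0,0,0]],[26,[0,0,0],[0,0,0]],[26,[0,0,0],[0,0,0]]]'
python3 v.py
python3 - <<'E'
from h import *
c=camera_params("wrist");im=get_image("wrist");sc=get_image("scene")
np.save("w5.npy",np.r_[c["view"].ravel(),c["fx"],c["cx"],c["cy"]])
can=np.zeros((600,800,3),np.uint8)
u=proj(W(RD,np.array([20,0,50.])),c).astype(int);r0,c0=max(u[1]-50,0),max(u[0]-50,0);print(c0,r0)
a=cv2.resize(im[r0:r0+100,c0:c0+100],None,fx=4,fy=4,interpolation=cv2.INTER_CUBIC);can[:a.shape[0],:a.shape[1]]=a
b=cv2.resize(sc[95:235,285:385],None,fx=4,fy=4,interpolation=cv2.INTER_CUBIC);can[:560,400:]=b
cv2.imwrite("pics/w5.png",np.clip(can[:,:,::-1].astype(float)*1.3,0,255).astype(np.uint8))
cv2.imwrite("pics/w5raw.png",im[:,:,::-1])
E
```

```text
clock: 17.65
eef_pos: [568.0, 234.8, 74.6]
ee_rot: [0.598, 0.725, 0.217, -0.264]
wrist_force: [-0.2, -0.9, 0.0]
grip_width: 26.1
gripper_force: 0.0
[ 1.293e+01 -2.000e-02  7.458e+01] F viewer [-0.8  0.3  0. ] rot err [-0.01  0.05  0.06] 26.090009071073563
clock: 18.15
eef_pos: [578.5, 183.5, 137.2]
ee_rot: [0.598, 0.725, 0.218, -0.263]
wrist_force: [0.1, 0.2, -0.3]
grip_width: 26.3
gripper_force: 0.0
[-39.4   -0.66 137.2 ] F viewer [ 0.2 -0.1 -0.3] rot err [-0.02 -0.07 -0.01] 26.258481893952226
223 182
```

View pics/w5.png

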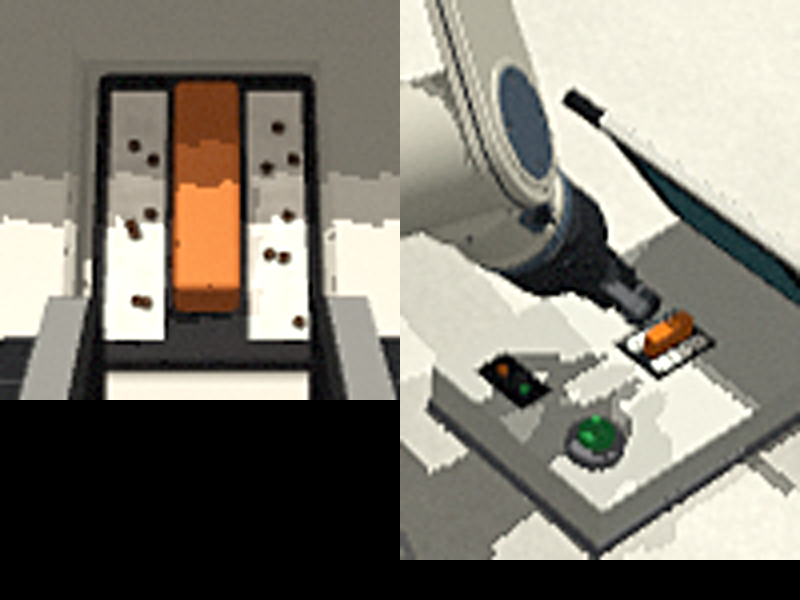

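```bash
python3 -m inch '[[20,[0,0,-0.75],[0,0,0]],[10,[0,0,-0.75],[0,0,0]],[0,[0,0,0],[0,-1,0]],[0,[0,0,0],[0,-1,0]],[0,[0,0,0],[0,-1,0]]]'
python3 -m inch '[[0,[0,0,0],[0,-1,0]],[0,[0,0,0],[0,-1,0]],[0,[0,0,0],[0,-1,0]],[0,[0,0,0],[0,-1,0]],[0,[0,0,0],[0,-1,0]]]'
python3 -m inch '[[0,[0,0,0],[0,0,0]],[0,[0,0,0],[0,0,0]]]'
python3 - <<'E'
from h import *
plan(W(RD,np.array([-95,-45,105.])),down(RD[2]-np.pi/2,0))
E
```

```text
clock: 18.75
eef_pos: [584.7, 146.6, 181.5]
ee_rot: [0.622, 0.753, 0.136, -0.166]
wrist_force: [-0.3, -0.0, -0.4]
grip_width: -0.1
gripper_force: 0.0
clock: 19.25
eef_pos: [584.5, 147.1, 181.5]
ee_rot: [0.636, 0.772, -0.002, 0.001]
wrist_force: [-0.4, 0.7, -0.1]
grip_width: -0.0
gripper_force: 0.0
clock: 19.45
eef_pos: [584.4, 147.4, 181.4]
ee_rot: [0.635, 0.772, -0.0, -0.002]
wrist_force: [0.2, -0.4, 0.3]
grip_width: 0.0
gripper_force: 0.0
turn [-0.03 -0.02  0.04] then shift [-0.475  1.135  1.911] | shift-first [-0.482  1.138  1.907] | world mm [ 48.2 -10.1 -76.4]
```

```bash
python3 -m inch '[[0,[-0.24,0.57,0],[0,0,0]],[0,[-0.24,0.57,0.3],[0,0,0]],[0,[0,0,0.8],[0,0,0]],[0,[0,0,0.8],[0,0,0]],[0,[0,0,0],[0,0,0]]]'
python3 -m inch '[[0,[0,0,0],[0,0,0]]]'
python3 v.py
python3 -m inch '[[0,[0,0,0.2],[0,0,0]],[0,[0,0,0.1],[0,0,0]],[0,[0,0,0],[0,0,0]]]'
python3 v.py
```

```text
clock: 19.95
eef_pos: [630.3, 134.7, 101.5]
ee_rot: [0.637, 0.771, -0.003, -0.004]
wrist_force: [0.2, -0.1, -1.1]
grip_width: 0.1
gripper_force: 0.0
clock: 20.05
eef_pos: [633.2, 135.6, 105.9]
ee_rot: [0.637, 0.771, -0.001, -0.001]
wrist_force: [0.4, 0.2, 0.2]
grip_width: -0.2
gripper_force: 0.0
[-96.84 -45.33 105.86] F viewer [ 0.1 -0.5  0.2] rot err [-39.94   0.13   0.05] -0.1587774940661067
clock: 20.35
eef_pos: [633.7, 136.3, 94.8]
ee_rot: [0.636, 0.771, 0.0, -0.0]
wrist_force: [-0.4, -0.4, -0.5]
grip_width: -0.5
gripper_force: 0.0
[-96.22 -45.94  94.75] F viewer [-0.3  0.4 -0.5] rot err [-3.999e+01 -3.000e-02  5.000e-02] -0.46379241605715066
```

```bash
python3 -m inch '[[0,[0,0,0.1],[0,0,0]],[0,[0,0,0],[0,0,0]]]'
python3 -m inch '[[0,[0,0,0.08],[0,0,0]],[0,[0,0,0],[0,0,0]]]'
python3 -m inch '[[0,[0,0,0.04],[0,0,0]],[0,[0,0,0],[0,0,0]]]'
```

```text
clock: 20.55
eef_pos: [634.1, 136.4, 90.8]
ee_rot: [0.636, 0.772, 0.0, 0.0]
wrist_force: [-0.5, -0.9, 3.3]
grip_width: 0.0
gripper_force: 1.6
clock: 20.75
eef_pos: [634.2, 136.5, 88.1]
ee_rot: [0.636, 0.771, 0.0, 0.0]
wrist_force: [-0.7, -0.5, 6.9]
grip_width: -0.0
gripper_force: 3.4
clock: 20.95
eef_pos: [634.3, 136.5, 87.9]
ee_rot: [0.636, 0.771, 0.0, 0.0]
wrist_force: [-6.1, -1.3, 17.9]
grip_width: -0.1
gripper_force: 9.3
```

Button bottomed (17.9 N, stiff). Now let go and retreat, then check.

```bash
python3 -m inch '[[0,[0,0,0],[0,0,0]],[0,[0,0,-0.3],[0,0,0]],[0,[0,0,-0.8],[0,0,0]],[0,[0,0,-0.8],[0,0,0]],[0,[0,0,-0.8],[0,0,0]]]'
python3 -m inch '[[0,[-0.8,0,0],[0,0,0]],[0,[-0.8,0,0],[0,0,0]],[0,[-0.8,0,0],[0,0,0]],[0,[0,0,0],[0,0,0]],[0,[0,0,0],[0,0,0]]]'
python3 - <<'E'
from h import *
a=cv2.imread("pics/ang.png")[:560,:520].astype(int);im=get_image("scene")
b=np.clip(cv2.resize(im[95:235,285:415],None,fx=4,fy=4,interpolation=cv2.INTER_CUBIC)[:,:,::-1]*1.3,0,255)
def dark(x,r0,r1,c0,c1):
    m=x[r0:r1,c0:c1].max(2)<50;y,xx=np.nonzero(m);return xx.mean()+c0,y.mean()+r0,m.sum()
print([dark(x,85,122,155,205) for x in(a,b)],[dark(x,262,310,405,462) for x in(a,b)])
print(sense()["wrist_force"])
E
```

```text
clock: 21.45
eef_pos: [633.3, 136.2, 194.3]
ee_rot: [0.636, 0.771, -0.0, -0.0]
wrist_force: [0.4, 0.2, 0.2]
grip_width: -0.1
gripper_force: 0.0
clock: 21.95
eef_pos: [651.7, 41.5, 193.3]
ee_rot: [0.637, 0.771, -0.0, -0.0]
wrist_force: [-0.5, 0.1, -1.1]
grip_width: -0.3
gripper_force: 0.0
[(np.float64(182.76695652173913), np.float64(106.80521739130435), np.int64(575)), (np.float64(195.16525423728814), np.float64(108.66949152542372), np.int64(236))] [(np.float64(427.49704142011836), np.float64(290.06001690617074), np.int64(1183)), (np.float64(427.60068846815835), np.float64(290.0240963855422), np.int64(1162))]
[-0.58660501  0.22543378 -0.57547242]
```

```bash
python3 -c "
from cell import *
print(sign_off())"
```

```text
the job is handed in; nothing more can be done
None
```

The job is done and handed in at about 22 s: the screen stands at about 55 degrees, the orange cassette is pressed home in the recess, and the green button was pressed right down and let go; the last camera check showed the screen's far knob unmoved.

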